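# Clear the fixture plate and aim the inspection mirror

### The job

Hold the wooden scraper block to push the three loose white trimmings off the fixture plate onto the table, touching them only with the scraper, and then stand the scraper back on the table beside the plate. Then take the mirror by its grip and turn it until the small inspection camera, looking into the mirror, sees the dark disc on the white target block. The mirror springs back if released, so finish while still holding it steady at that angle, and leave the tray, jar and tape roll where they are.

Things in the scene. Friction and masses are not known exactly. Their poses are not given: they have to be found in the camera images.
- plate: Aluminium fixture plate, fixed: x -130..150 mm, y -230..230 mm of this frame, 24 mm thick; origin on the table, z up. The -x edge faces the robot and is open. Along the +x edge (x > 125 mm) stands a white fence up to 40 mm above the plate; at its ends (x > 90 mm, |y| > 150 mm) two toggle clamps up to 80 mm high.
- viewer: Viewer, fixed on the plate near its -y end. Origin on the plate's top, on the mirror's vertical pivot axis; z up. Its +x axis points from the pivot to the grey inspection camera (x 100..150 mm, 40 mm wide, 53 mm high, lens reaching back to x = 82 mm), which looks along -x at the mirror, 36 mm above the plate.
- mirror: Mirror, 64 mm wide, 56 mm high, turning on the viewer's vertical pivot (origin, at plate top). +x is the normal of its reflecting face, z up. At rest the normal is -0.18 rad from the viewer's +x; a spring holds it there (0.03 N m + 0.06 per rad). Turns 1.4 rad counter-clockwise; 0.5 to 1.0 is needed: the normal must bisect the directions from the pivot to camera and disc.
- mirror_grip (a point): Centre of the mirror's grip: an upright black bar on a thin stem above the mirror, on the pivot axis, 92 mm above the plate's top; 14 mm thick along the mirror's normal (x), 42 mm along its width (y), 32 mm high. It turns with the mirror; pinch it from above across its thickness. Axes as the mirror's.
- sight_line: Invisible frame showing where the camera looks after the mirror: origin on the pivot axis, 36 mm above the plate's top, +x along the reflected line of sight, horizontal, z up. It turns twice as far as the mirror. The disc is seen when this x axis meets it.
- target_center (a point): Centre of the dark disc (60 mm diameter, white dot in the middle) on a broad face of the white target block (85 mm wide, 36 mm thick, 78 mm high, fixed on the plate near its +y end). That face looks towards the mirror (-y of this frame); the disc is midway across it, 36 mm above the plate's top, 19 mm from the block's middle plane.
- chip_a_center (a point): centre of a loose white cast-resin trimming, 26 x 20 x 16 mm (x, y, z), 12 g, lying on the fixture plate; there are three of them on the plate, in the space between mirror and target block. Its z is half its height above what it lies on
- chip_b_center (a point): centre of a loose white cast-resin trimming, 22 x 18 x 14 mm (x, y, z), 12 g, lying on the fixture plate; there are three of them on the plate, in the space between mirror and target block. Its z is half its height above what it lies on
- chip_c_center (a point): centre of a loose white cast-resin trimming, 30 x 16 x 16 mm (x, y, z), 12 g, lying on the fixture plate; there are three of them on the plate, in the space between mirror and target block. Its z is half its height above what it lies on
- scraper_center (a point): Centre (half-way up) of the loose wooden scraper block standing on the table left or right of the plate, 0.11 to 0.22 kg. 75 mm high: foot 26 mm thick (x), 120 mm long (y), 22 mm high; above it a rib 20 mm thick (x), 100 mm long (y), up to the top. Pinch the rib across x from above, about 17 mm above this point.
- tray: Bystander: loose black open tray 90 x 110 x 40 mm, on the side of the plate opposite the scraper; origin under its centre.
- jar: Bystander: white closed jar, 60 mm diameter, 90 mm high, beside the -y end of the plate, farther from the robot than tray or scraper; origin under its centre.
- tape: Bystander: empty tape core, 100 mm outer diameter, 40 mm high, beside the +y end of the plate, farther from the robot than tray or scraper; origin under its centre.
There are look-alikes about, which are no part of the job. Of the things shaped like the part that bears scraper_center, the wooden one is meant.

How it is judged (in metres and radians):
On the way, in this order (a step that is already met when the one before it is completed fails the run):
1. the scraper is held in the fingers down at the plate's top (contact force between the fingers and scraper above 1 N and height (world z) of scraper_center below 0.085 m and x of scraper_center in the frame of plate between -0.16 and 0.16 m and y of scraper_center in the frame of plate between -0.24 and 0.24 m), for 0.1 s.
2. all three trimmings are off the plate, down on the table (height (world z) of each of chip_a_center, chip_b_center, chip_c_center below 0.022 m), for 0.2 s.
3. the scraper stands on the table off the plate, released ((x of scraper_center in the frame of plate below -0.14 m or x of scraper_center in the frame of plate above 0.16 m or y of scraper_center in the frame of plate below -0.24 m or y of scraper_center in the frame of plate above 0.24 m) and height (world z) of scraper_center below 0.045 m and contact force between the fingers and scraper below 0.1 N), for 0.2 s.
4. the fingers hold the mirror with the reflected line of sight on the disc (y of target_center in the frame of sight_line between -0.03 and 0.03 m and x of target_center in the frame of sight_line above 0.1 m and contact force between the fingers and mirror above 1 N and angular speed of mirror below 0.1 rad/s), for 0.3 s.
At the end, for the whole second after the job is handed in: Fingers hold the mirror (over 1 N) still (under 0.1 rad/s) with the reflected line of sight within 30 mm of the disc centre; all trimmings on the table (centres below 22 mm); scraper upright (0.2 rad) on the table, its centre off the plate, not touched by the fingers (all of step 2 and all of step 3 and all of step 4 and angle between scraper_center's own z axis and vertical below 0.2 rad); the arm keeps its last pose, push and grip.
It fails at once if the robot touches a trimming (only the scraper may) (contact force between any of the fingers, the arm and chip_a above 0.03 N or contact force between any of the fingers, the arm and chip_b above 0.03 N or contact force between any of the fingers, the arm and chip_c above 0.03 N).
It fails at once if tray, jar or tape roll moved by more than 30 mm (distance of any of tray, jar, tape from where it was at the start of the episode above 0.03 m).
It also fails if it takes over 70 s, if anything falls off the work surface, if the arm or the gripper's body presses on something with over 40 N, if the wrist force passes 120 N, or if a joint passes its speed limit or range.

### The arm

A 6-joint arm with a two-finger parallel gripper is mounted at the origin on the work surface. World frame = base frame: x ahead of the robot, y to its left, z up, the work surface at z = 0. Lengths are in mm, angles in degrees, forces in N, time in s.
With the tool pointing down it reaches from about 300 to 850 mm from the base axis. Payload 4.2 kg.
Tool frame: the origin (TCP) lies midway between the tips of the shut fingers; the grasp point (between the pads) lies 19 mm behind it; x points along the fingers, y is the direction in which the jaws open and shut, and the axes are right-handed (so a half turn about x gives the same grasp; the last joint's range is limited). The gripper opens to 91 mm and grips with 3 to 60 N. Pads are 32 mm wide; open, the fingers measure 118 mm over their backs; the gripper's body (76 mm by 178 mm) begins 60 mm behind the grasp point.
Start: joints at [-69.5, 18.312, 89.639, -0, 72.044, -1.146], TCP at [212.109, -534.467, 190.376] pointing down, gripper open.
Joint ranges: [-177.97, 177.97], [-48.28, 115.42], [12.27, 149.76], [-77.06, 257.06], [2.81, 150.46], [-146.56, 146.56]. Speed limits (degrees/s): [147.25, 147.25, 180, 180, 180, 180].

### API

Orientations are given as [roll, pitch, yaw] about the fixed x, y, z axes, in that order (R = Rz(yaw) Ry(pitch) Rx(roll)).
In Python, from bench import bot, imaging, ticket gives the robot as it stands.
- The arm moves only by the tool apply_moves, never from a script. Its argument "plan" is a list of rows, each an object with "delta_pos": the shift along the tool's x, y, z in m, a list of three; "angular": the turn, a rotation vector about the tool's x, y, z in degrees, a list of three; "grip": the closure, from 0 (fully open) to 1 (shut). A call has 1 to 12 rows; each row is the pose to reach, as a shift and turn from the pose commanded when the call began, along the tool's axes at that moment; what a row does not reach only later rows make up. A row lasts 1/8 s, in which the tool goes at most 62.5 mm and 10.7 degrees, less where a joint would pass 70% of its speed; a pose out of reach is approached as far as the arm can. A call with a gripper value outside its range is refused whole. The fingers move at their own pace and stop on an object; "newtons" is the grip in N (left out, the last holds). Time passes only in rows, so rows that repeat a pose let the fingers close. It gives the time, the measured TCP pose, the force and the opening at its end, in the units of the state.
- bot.observe(): the state, without advancing time (a new reading comes with each control period).
- imaging.grab_frame(name): name is "scene" or "top"; returns a dict with "frame" (420x560x3 uint8, blue, green, red), "intrinsics" (3x3 intrinsics, pixels), "D" ([k1, k2, p1, p2, k3] as OpenCV has them; the pictures are not rectified), "xyz" and "attitude" of the camera in the world. Camera axes: x right, y down, z forward; pixel columns grow to the right and rows downward; lengths in mm; the calibration is good to about 2 mm. A picture is of the moment at which its call begins. There is no depth.
- ticket.finish_job(): hands the job in, once; it reports no verdict.
The state is a dict: "time": time; "qpos": joint angles; "joint_vel": joint speeds; "tau": joint torques, N m; "ee_pos": TCP position; "tcp_rot": TCP orientation; "wrist_force": force on the tool from outside, world axes, zero at the start; "torque": the same for the moment, N m; "opening": finger opening in mm.
Only numpy, scipy, OpenCV 4.12 (cv2) and the standard library are available. Lean on these libraries where they do the work, as an engineer would, in place of code of your own. Each camera call takes 0.05 s, during which the arm holds its last target.

## Working session

There is one attempt and no reset: what is moved stays moved. The work goes in short steps, Python scripts to look and compute and a tool call to move; the robot and the scene stay as the last step left them, time stands still between calls to the robot, and variables do not carry over. Pictures are saved under pics/ and viewed, and the job is handed in when it is done.

Besides the shell and the picture viewer there is one more tool, called as name(argument=value, ...), one argument or row to a line, values as JSON. apply_moves: Moves the arm, as the interface text tells. Its arguments: {"type":"object","properties":{"plan":{"type":"array"},"newtons":{"type":"number"}},"required":["plan"]}

```bash
ls; mkdir -p pics; python3 - <<'E'
from bench import bot, imaging
import cv2
print(bot.observe())
for n in("scene","top"):
    f=imaging.grab_frame(n); cv2.imwrite(f"pics/{n}0.png",f["frame"]); print(n,f["intrinsics"],f["D"],f["xyz"],f["attitude"])
E
```

```text
pics
{'time': 0.0, 'qpos': array([-6.94983533e+01,  1.83509793e+01,  8.97077671e+01, -1.63913422e-03,
        7.20433802e+01, -1.14591515e+00]), 'joint_vel': array([-0.0235539 , -0.0599233 ,  0.04143553, -0.11794795, -0.01272786,
        0.08204551]), 'tau': array([-7.32783574e-04, -4.12461448e+01, -2.31976837e+01,  7.25987297e-02,
        4.57326591e-02, -1.37916945e-04]), 'ee_pos': array([ 211.91135474, -533.92576265,  189.5177339 ]), 'tcp_rot': array([-90.27168344,  89.8978616 , 111.37638517]), 'wrist_force': array([ 0.30512418, -0.60665399,  0.01265923]), 'torque': array([-0.005801  ,  0.00361748,  0.0154885 ]), 'opening': 90.97910966738459}
scene [[402.40711465   0.         282.79453112]
 [  0.         402.40711465 205.52869325]
 [  0.           0.           1.        ]] [0.04004697 0.         0.         0.         0.        ] [1164.57976408  363.55080781  749.73945483] [-131.15822826   -1.06145346  123.95171922]
top [[420.41907724   0.         278.26931146]
 [  0.         420.41907724 211.71262813]
 [  0.           0.           1.        ]] [-0.0489233  0.         0.         0.         0.       ] [ 383.67950674  -40.65563605 1447.70244794] [-173.62347252   -1.15132263  -89.87021123]
```

View pics/scene0.png

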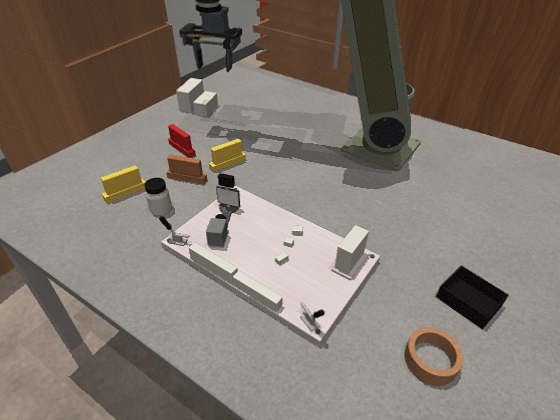

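View pics/top0.png

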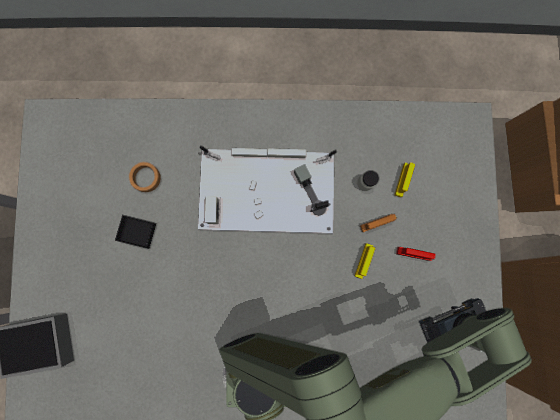

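The top view shows the plate at cols 198–334, rows 150–233, three chips near (253,185), (257,201), (258,214) and the wooden scraper at (378,222). The yellow and red blocks are look-alikes. Next I'll take zoomed crops for measuring.

```bash
cat > h.py <<'E'
import numpy as np, cv2
from scipy.spatial.transform import Rotation as R
from bench import bot, imaging
def rot(a): return R.from_euler('xyz',a,degrees=True).as_matrix()
class Cam:
    def __init__(s,n):
        f=imaging.grab_frame(n); s.img=f["frame"]; s.K=np.array(f["intrinsics"]);s.D=np.array(f["D"],float);s.p=np.array(f["xyz"]);s.R=rot(f["attitude"])
    def ray(s,px):
        u=cv2.undistortPoints(np.array(px,float).reshape(-1,1,2),s.K,s.D).reshape(-1,2)
        return np.c_[u,np.ones(len(u))]@s.R.T
    def onz(s,px,z):
        d=s.ray(px); return s.p+d*((z-s.p[2])/d[:,2])[:,None]
    def proj(s,P):
        P=np.array(P,float).reshape(-1,3); r=cv2.Rodrigues(s.R.T)[0]
        return cv2.projectPoints(P,r,-s.R.T@s.p,s.K,s.D)[0].reshape(-1,2)
def tri(c1,p1,c2,p2):
    d1=c1.ray(p1)[0];d2=c2.ray(p2)[0]
    t=np.linalg.lstsq(np.c_[d1,-d2],c2.p-c1.p,rcond=None)[0]
    a=c1.p+t[0]*d1;b=c2.p+t[1]*d2
    return (a+b)/2,np.linalg.norm(a-b)
E
python3 - <<'E'
from h import *
t=Cam("top");s=Cam("scene")
cv2.imwrite("pics/t_plate.png",cv2.resize(t.img[138:243,190:345],None,fx=5,fy=5,interpolation=cv2.INTER_CUBIC))
cv2.imwrite("pics/s_plate.png",cv2.resize(s.img[165:345,155:385],None,fx=3.3,fy=3.3,interpolation=cv2.INTER_CUBIC))
# wood mask
for c,n,roi in((t,'t',(345,190,420,290)),(s,'s',(90,110,260,215))):
    x0,y0,x1,y1=roi
    h=cv2.cvtColor(c.img,cv2.COLOR_BGR2HSV)
    m=cv2.inRange(h,(6,90,40),(17,255,255)); k=np.zeros_like(m);k[y0:y1,x0:x1]=m[y0:y1,x0:x1]
    cn,_=cv2.findContours(k,cv2.RETR_EXTERNAL,cv2.CHAIN_APPROX_NONE)
    for q in cn:
        if cv2.contourArea(q)>30: print(n,cv2.contourArea(q),cv2.minAreaRect(q),cv2.boundingRect(q))
cv2.imwrite("pics/t_scr.png",cv2.resize(t.img[205:240,350:405],None,fx=10,fy=10,interpolation=cv2.INTER_CUBIC))
cv2.imwrite("pics/s_scr.png",cv2.resize(s.img[145:195,155:215],None,fx=10,fy=10,interpolation=cv2.INTER_CUBIC))
E
```

```text
t 233.5 ((378.0583801269531, 222.16058349609375), (7.518347263336182, 36.73737716674805), 70.01689910888672) (360, 214, 37, 18)
s 790.5 ((186.85134887695312, 168.89187622070312), (41.42854690551758, 23.837852478027344), 9.462322235107422) (167, 155, 40, 29)
s 612.5 ((115.0, 122.5), (25.0, 50.0), 90.0) (90, 110, 51, 26)
```

View pics/t_plate.png

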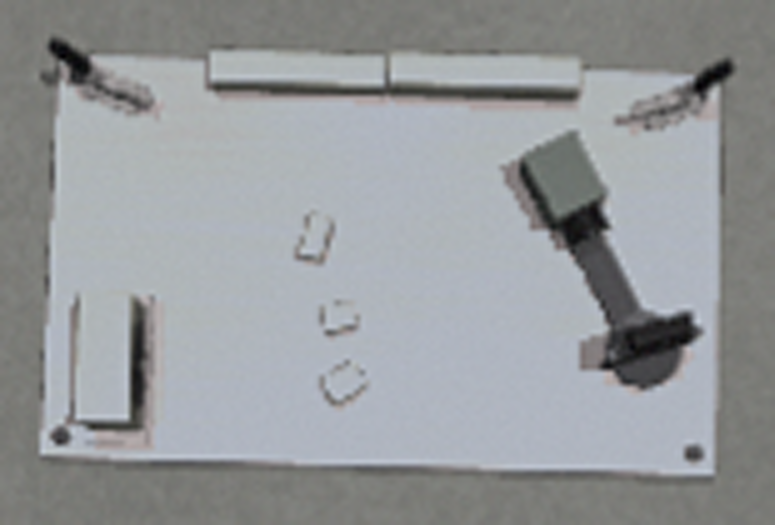

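View pics/s_plate.png

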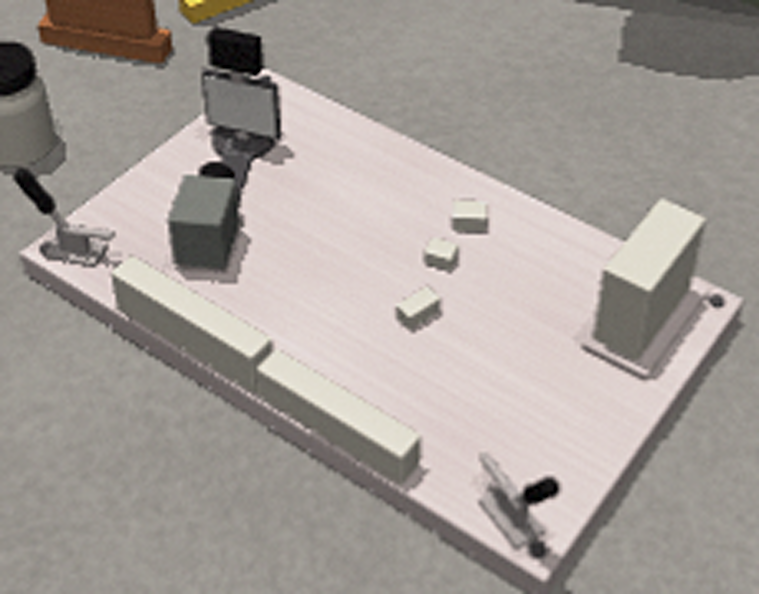

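View pics/t_scr.png

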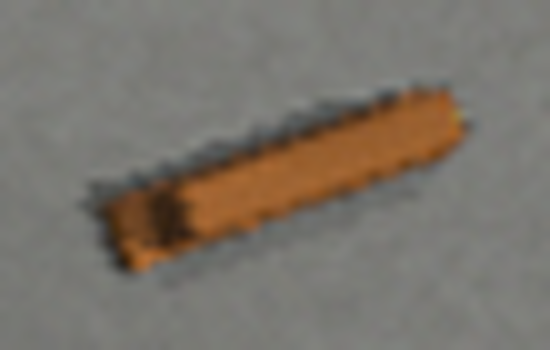

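View pics/s_scr.png

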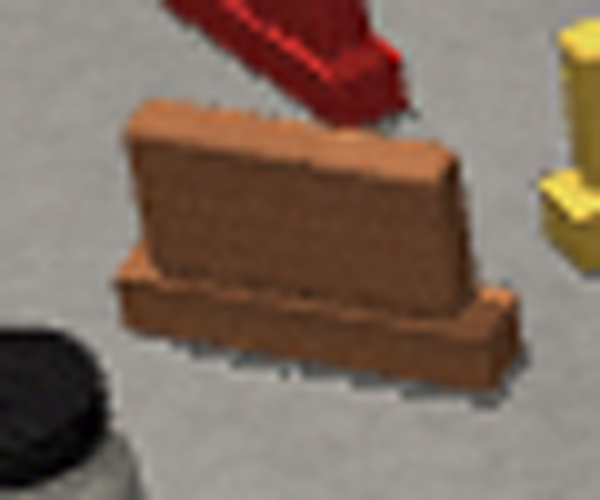

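```bash
python3 - <<'E'
from h import *
t=Cam("top");s=Cam("scene")
def F(p,f,o): return (np.array(p,float)+.5)/f-.5+np.array(o)
T=lambda p:F(p,5,(190,138)); S=lambda p:F(p,3.3,(155,165)); TS=lambda p:F(p,10,(350,205)); SS=lambda p:F(p,10,(155,145))
np.set_printoptions(precision=1,suppress=True)
print("plate top corners t\n",t.onz(T([[40,458],[715,475],[720,73],[59,55]]),24))
print("plate s\n",s.onz(S([[742,300],[548,578],[25,255],[272,70]]),24))
print("chips t",t.onz(T([[314,237],[339,316],[344,383]]),24+12))
print("chips s top",s.onz(S([[417,302],[440,248],[469,210]]),24+15))
print("target top t\n",t.onz(T([[78,290],[132,293],[130,423],[76,421]]),102))
print("target top s\n",s.onz(S([[605,268],[650,290],[703,220],[660,202]]),102))
print("target base s (front face z24)\n",s.onz(S([[594,342]]),24))
print("grip t/s");print(t.onz(T([[655,330]]),128),s.onz(S([[236,52]]),116),t.onz(T([[610,337],[697,325]]),132))
print("cam top t\n",t.onz(T([[522,172],[572,132],[605,190],[562,222]]),77)); print("cam top s\n",s.onz(S([[183,180],[236,180],[230,209],[172,207]]),77))
print("scr t top\n",t.onz(TS([[180,185],[445,90],[467,135],[192,243]]),75))
print("scr s top\n",s.onz(SS([[155,98],[458,148],[445,180],[130,130]]),75))
print("scr s foot bottom\n",s.onz(SS([[125,330],[495,390]]),0))
print("scr s foot top corners\n",s.onz(SS([[118,283],[488,335],[518,290]]),22))
E
```

```text
plate top corners t
 [[ 482.1  204.1   24. ]
 [ 472.2 -253.9   24. ]
 [ 752.1 -261.    24. ]
 [ 761.6  197.8   24. ]]
plate s
 [[ 485.9  203.6   24. ]
 [ 760.2  198.    24. ]
 [ 751.6 -255.4   24. ]
 [ 472.8 -245.4   24. ]]
chips t [[632.5  19.5  36. ]
 [578.4   2.1  36. ]
 [532.8  -1.6  36. ]]
chips s top [[634.7  17.6  39. ]
 [581.    1.8  39. ]
 [534.7  -2.1  39. ]]
target top t
 [[585.4 168.7 102. ]
 [583.6 133.8 102. ]
 [499.4 133.5 102. ]
 [500.5 168.2 102. ]]
target top s
 [[585.  134.2 102. ]
 [585.5 167.7 102. ]
 [505.6 168.5 102. ]
 [506.5 136.  102. ]]
target base s (front face z24)
 [[582.9 133.8  24. ]]
grip t/s
[[ 557.8 -201.2  128. ]] [[ 559.  -205.1  116. ]] [[ 552.6 -172.1  132. ]
 [ 560.6 -227.4  132. ]]
cam top t
 [[ 669.9 -119.8   77. ]
 [ 697.2 -153.2   77. ]
 [ 658.1 -175.    77. ]
 [ 636.3 -146.3   77. ]]
cam top s
 [[ 662.8 -172.3   77. ]
 [ 640.5 -140.5   77. ]
 [ 666.4 -124.3   77. ]
 [ 688.7 -159.7   77. ]]
scr t top
 [[ 500.9 -362.5   75. ]
 [ 532.8 -451.8   75. ]
 [ 517.8 -458.8   75. ]
 [ 481.7 -366.    75. ]]
scr s top
 [[ 518.5 -456.3   75. ]
 [ 486.1 -367.1   75. ]
 [ 500.2 -359.2   75. ]
 [ 534.5 -450.1   75. ]]
scr s foot bottom
 [[ 540.7 -463.7    0. ]
 [ 498.2 -352.9    0. ]]
scr s foot top corners
 [[ 543.8 -458.1   22. ]
 [ 499.3 -351.4   22. ]
 [ 477.6 -359.3   22. ]]
```

```bash
cat >> h.py <<'E'
def rows(pos,yaw,n=None):
    """pos TCP mm world, yaw = world angle of tool y (deg) ; prints delta in tool frame from measured pose (assuming pointing down)"""
    o=bot.observe(); Rt=rot(o["tcp_rot"]); p=o["ee_pos"]
    g=[R.from_euler('z',yaw+k,degrees=True).as_matrix()@np.array([[0,1,0],[0,0,1],[1,0,0]]).T for k in(0,180)]
    # columns: x=down, y=(1,0,0), z = x cross y
    out=[]
    for k in (0,180):
        a=np.radians(yaw+k); y=np.array([np.cos(a),np.sin(a),0]); x=np.array([0,0,-1.]); z=np.cross(x,y)
        Rd=np.c_[x,y,z]; rv=R.from_matrix(Rt.T@Rd).as_rotvec(degrees=True); out.append((k,np.round(rv,1)))
    print("delta m",np.round(Rt.T@(np.array(pos)-p)/1000,4),"rotvec",out,"yaw now",np.degrees(np.arctan2(Rt[1,1],Rt[0,1])).round(2),"q",o["qpos"].round(1),"p",p.round(1),"t",o["time"],"open",o["opening"])
E
python3 - <<'E'
from h import *
rows((509,-409,190),20.5)
print(rot(bot.observe()["tcp_rot"]).round(3))
E
```

```text
delta m [ 1.000e-04 -6.900e-03 -3.222e-01] rotvec [(0, array([-88.9,  -0. ,   0. ])), (180, array([91.1,  0. ,  0. ]))] yaw now -68.35 q [-69.5  18.3  89.7  -0.   72.   -1.1] p [ 212.  -534.3  190.1] t 0.3 open 91.49350783653881
[[-0.     0.369 -0.929]
 [ 0.    -0.929 -0.369]
 [-1.    -0.001  0.   ]]
```

apply_moves(
  newtons=40,
  plan=[
    {"delta_pos":[0,-0.001,-0.036],"angular":[-9.9,0,0],"grip":0},
    {"delta_pos":[0,-0.002,-0.072],"angular":[-19.8,0,0],"grip":0},
    {"delta_pos":[0,-0.002,-0.107],"angular":[-29.6,0,0],"grip":0},
    {"delta_pos":[0,-0.003,-0.143],"angular":[-39.5,0,0],"grip":0},
    {"delta_pos":[0,-0.004,-0.179],"angular":[-49.4,0,0],"grip":0},
    {"delta_pos":[0,-0.005,-0.215],"angular":[-59.3,0,0],"grip":0},
    {"delta_pos":[0,-0.005,-0.251],"angular":[-69.1,0,0],"grip":0},
    {"delta_pos":[0,-0.006,-0.286],"angular":[-79.0,0,0],"grip":0},
    {"delta_pos":[0,-0.007,-0.322],"angular":[-88.9,0,0],"grip":0},
    {"delta_pos":[0,-0.007,-0.322],"angular":[-88.9,0,0],"grip":0},
    {"delta_pos":[0,-0.007,-0.322],"angular":[-88.9,0,0],"grip":0},
  ],
)

```text
time: 1.68
ee_pos: [508.3, -409.3, 190.1]
tcp_rot: [-109.0, 89.9, -178.5]
wrist_force: [-0.3, -0.5, 1.0]
opening: 91.3
```

```bash
python3 - <<'E'
from h import *
rows((509,-409,35.5),20.5)
s=Cam("scene");t=Cam("top")
cv2.imwrite("pics/a1.png",cv2.resize(s.img[60:240,90:330],None,fx=3,fy=3))
cv2.imwrite("pics/s_mir.png",cv2.resize(s.img[165:260,195:255],None,fx=6,fy=6,interpolation=cv2.INTER_CUBIC))
cv2.imwrite("pics/t1.png",cv2.resize(t.img[130:300,190:430],None,fx=3,fy=3))
E
```

```text
delta m [1.546e-01 9.000e-04 1.000e-04] rotvec [(0, array([-0. , -0. ,  0.1])), (180, array([1.8e+02, 1.0e-01, 0.0e+00]))] yaw now 20.49 q [-39.8  25.4  78.6  -0.   76.  -60.3] p [ 508.3 -409.3  190.1] t 1.675 open 91.32267563930753
```

View pics/a1.png

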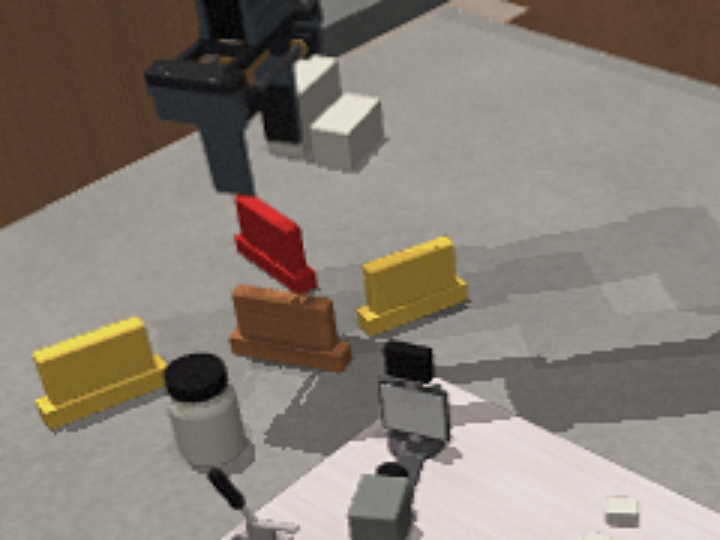

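View pics/s_mir.png

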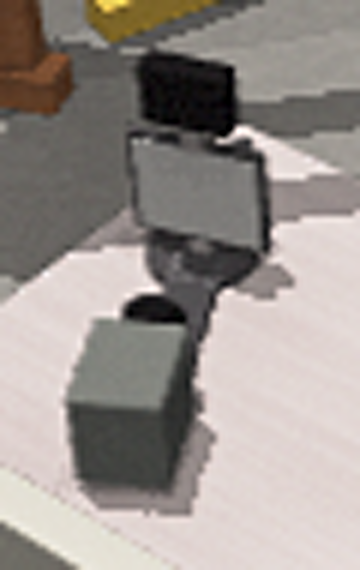

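View pics/t1.png

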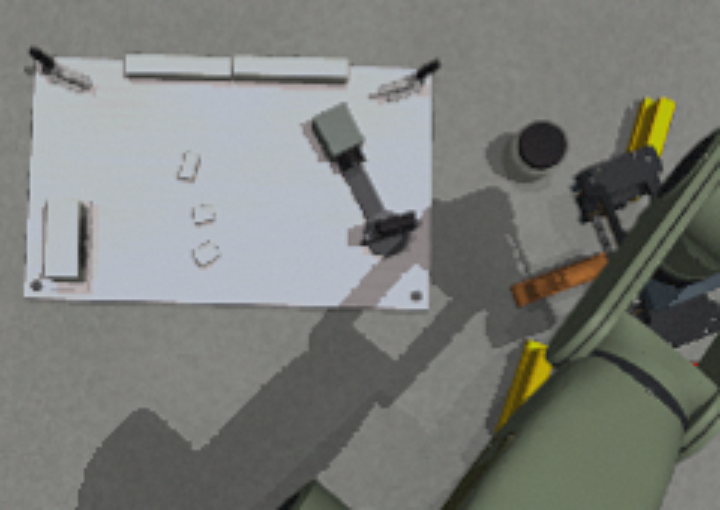

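The open gripper is over the scraper, aligned with the rib, and its neighbours are clear. I'll descend and grip.

apply_moves(
  newtons=40,
  plan=[
    {"delta_pos":[0.04,0.001,0],"angular":[0,0,0],"grip":0},
    {"delta_pos":[0.08,0.001,0],"angular":[0,0,0],"grip":0},
    {"delta_pos":[0.12,0.001,0],"angular":[0,0,0],"grip":0},
    {"delta_pos":[0.145,0.001,0],"angular":[0,0,0],"grip":0},
    {"delta_pos":[0.1545,0.001,0],"angular":[0,0,0],"grip":0},
    {"delta_pos":[0.1545,0.001,0],"angular":[0,0,0],"grip":0.3},
    {"delta_pos":[0.1545,0.001,0],"angular":[0,0,0],"grip":0.6},
    {"delta_pos":[0.1545,0.001,0],"angular":[0,0,0],"grip":1},
    {"delta_pos":[0.1545,0.001,0],"angular":[0,0,0],"grip":1},
    {"delta_pos":[0.1545,0.001,0],"angular":[0,0,0],"grip":1},
    {"delta_pos":[0.1545,0.001,0],"angular":[0,0,0],"grip":1},
    {"delta_pos":[0.1545,0.001,0],"angular":[0,0,0],"grip":1},
  ],
)

```text
time: 3.28
ee_pos: [509.8, -408.8, 35.8]
tcp_rot: [-50.1, 90.0, -119.5]
wrist_force: [-0.0, 0.2, 1.1]
opening: 24.1
```

```bash
python3 - <<'E'
from h import *
rows((690,9,180),0)
s=Cam("scene")
cv2.imwrite("pics/a2.png",cv2.resize(s.img[60:240,90:330],None,fx=3,fy=3))
E
```

```text
delta m [-0.1442  0.3154 -0.328 ] rotvec [(0, array([20.5,  0. ,  0. ])), (180, array([-159.5,   -0. ,    0. ]))] yaw now 20.55 q [-39.7  32.2  90.4  -0.   57.4 -60.3] p [ 509.8 -408.8   35.8] t 3.275 open 24.08814619413729
```

View pics/a2.png

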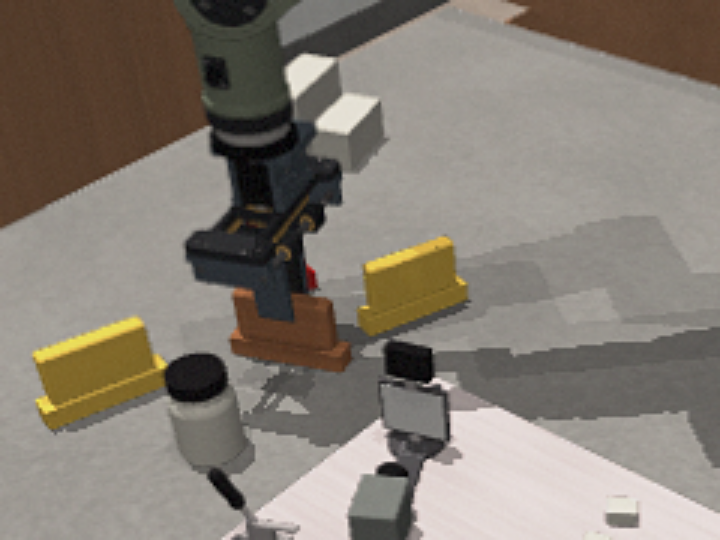

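apply_moves(
  newtons=40,
  plan=[
    {"delta_pos":[0,0,0],"angular":[0,0,0],"grip":1},
    {"delta_pos":[0,0,0],"angular":[0,0,0],"grip":1},
    {"delta_pos":[0,0,0],"angular":[0,0,0],"grip":1},
    {"delta_pos":[-0.02,0,0],"angular":[0,0,0],"grip":1},
    {"delta_pos":[-0.05,0,0],"angular":[0,0,0],"grip":1},
    {"delta_pos":[-0.09,0,0],"angular":[0,0,0],"grip":1},
    {"delta_pos":[-0.13,0,0],"angular":[0,0,0],"grip":1},
    {"delta_pos":[-0.155,0,0],"angular":[0,0,0],"grip":1},
    {"delta_pos":[-0.16,0,0],"angular":[0,0,0],"grip":1},
    {"delta_pos":[-0.16,0,0],"angular":[0,0,0],"grip":1},
  ],
)

```text
time: 4.58
ee_pos: [509.4, -408.4, 194.8]
tcp_rot: [-151.3, 89.9, 139.2]
wrist_force: [-0.5, 0.5, -1.9]
opening: 19.8
```

```bash
python3 - <<'E'
from h import *
rows((690,9,195),0)
print(bot.observe()["wrist_force"])
s=Cam("scene")
cv2.imwrite("pics/a3.png",cv2.resize(s.img[60:240,90:330],None,fx=3,fy=3))
E
```

```text
delta m [ 0.      0.3157 -0.3275] rotvec [(0, array([20.5, -0.1,  0.1])), (180, array([-1.595e+02, -1.000e-01, -1.000e-01]))] yaw now 20.55 q [-39.7  25.4  78.    0.   76.7 -60.3] p [ 509.4 -408.4  194.8] t 4.575 open 19.818237684498346
[-0.49998289  0.4829589  -1.92434024]
```

View pics/a3.png

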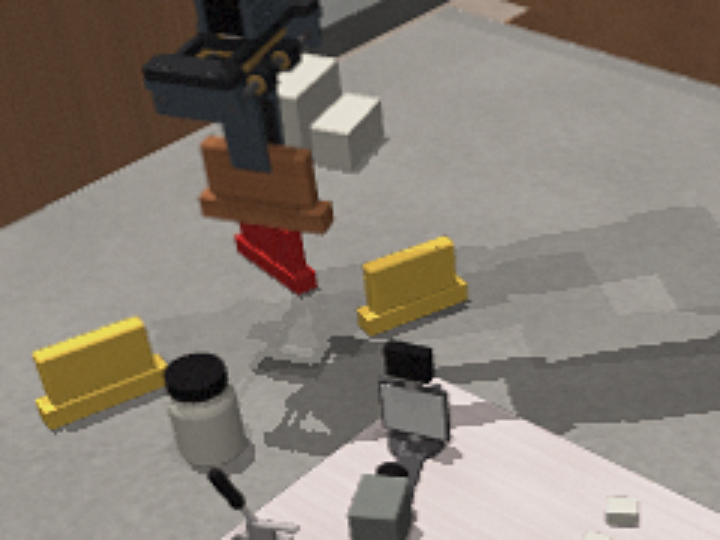

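apply_moves(
  plan=[
    {"delta_pos":[0,0.0158,-0.0164],"angular":[1,0,0],"grip":1},
    {"delta_pos":[0,0.0474,-0.0492],"angular":[3,0,0],"grip":1},
    {"delta_pos":[0,0.079,-0.082],"angular":[5,0,0],"grip":1},
    {"delta_pos":[0,0.11,-0.115],"angular":[7,0,0],"grip":1},
    {"delta_pos":[0,0.142,-0.147],"angular":[9,0,0],"grip":1},
    {"delta_pos":[0,0.174,-0.18],"angular":[11,0,0],"grip":1},
    {"delta_pos":[0,0.205,-0.213],"angular":[13,0,0],"grip":1},
    {"delta_pos":[0,0.237,-0.246],"angular":[16,0,0],"grip":1},
    {"delta_pos":[0,0.268,-0.278],"angular":[18,0,0],"grip":1},
    {"delta_pos":[0,0.3,-0.311],"angular":[20,0,0],"grip":1},
    {"delta_pos":[0,0.3157,-0.3275],"angular":[21.5,0,0],"grip":1},
    {"delta_pos":[0,0.3157,-0.3275],"angular":[21.5,0,0],"grip":1},
  ],
)

```text
time: 6.12
ee_pos: [690.0, 10.3, 193.5]
tcp_rot: [-88.9, 89.8, -179.6]
wrist_force: [0.4, -0.0, -2.3]
opening: 20.1
```

```bash
python3 - <<'E'
from h import *
rows((690,9,61.5),-1)
s=Cam("scene");t=Cam("top")
cv2.imwrite("pics/a4.png",cv2.resize(s.img[60:350,150:420],None,fx=2,fy=2))
cv2.imwrite("pics/t4.png",cv2.resize(t.img[130:300,190:430],None,fx=3,fy=3))
E
```

```text
delta m [0.132  0.0005 0.0013] rotvec [(0, array([0.2, 0. , 0.2])), (180, array([-179.8,   -0.3,    0. ]))] yaw now -0.79 q [-0.1 29.  72.1 -0.  79.1  0.7] p [690.   10.3 193.5] t 6.125 open 20.14844704052541
```

View pics/a4.png

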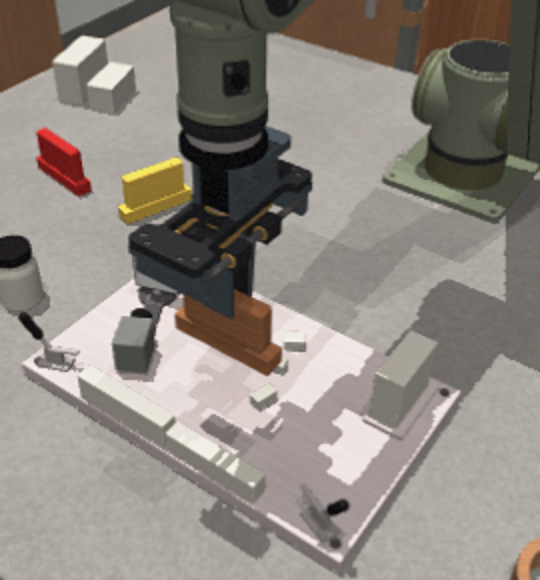

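View pics/t4.png

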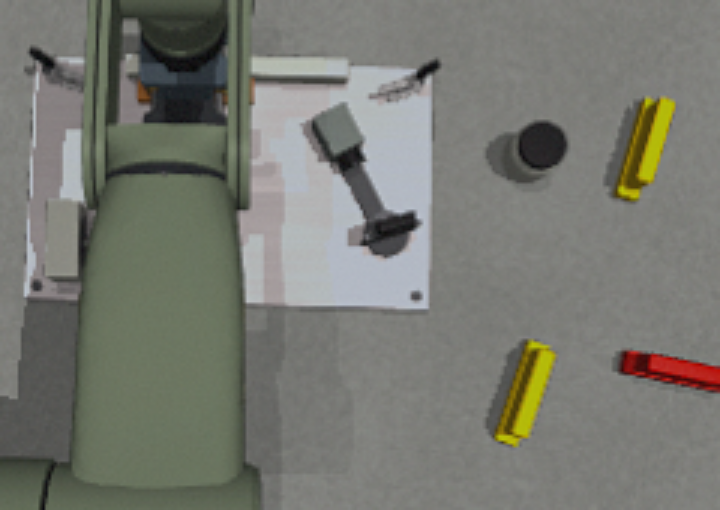

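apply_moves(
  plan=[
    {"delta_pos":[0.03,0,0],"angular":[0,0,0],"grip":1},
    {"delta_pos":[0.07,0,0],"angular":[0,0,0],"grip":1},
    {"delta_pos":[0.105,0,0],"angular":[0,0,0],"grip":1},
    {"delta_pos":[0.125,0,0],"angular":[0,0,0],"grip":1},
    {"delta_pos":[0.13,0,0],"angular":[0,0,0],"grip":1},
    {"delta_pos":[0.131,0,0],"angular":[0,0,0],"grip":1},
    {"delta_pos":[0.131,0,0],"angular":[0,0,0],"grip":1},
  ],
)

```text
time: 7.1
ee_pos: [691.1, 8.2, 66.1]
tcp_rot: [86.3, 89.9, -4.6]
wrist_force: [0.0, 0.2, -2.1]
opening: 19.8
```

```bash
python3 - <<'E'
from h import *
rows((430,9,61.5),-1)
s=Cam("scene")
cv2.imwrite("pics/a5.png",cv2.resize(s.img[160:350,150:420],None,fx=2.9,fy=2.9))
E
```

```text
delta m [ 0.004  -0.2611  0.0037] rotvec [(0, array([ 0. ,  0. , -0.1])), (180, array([-180. ,    0.2,    0. ]))] yaw now -0.98 q [-0.3 33.6 82.7 -0.  63.5  0.7] p [691.1   8.2  66.1] t 7.1 open 19.78438367990102
```

View pics/a5.png

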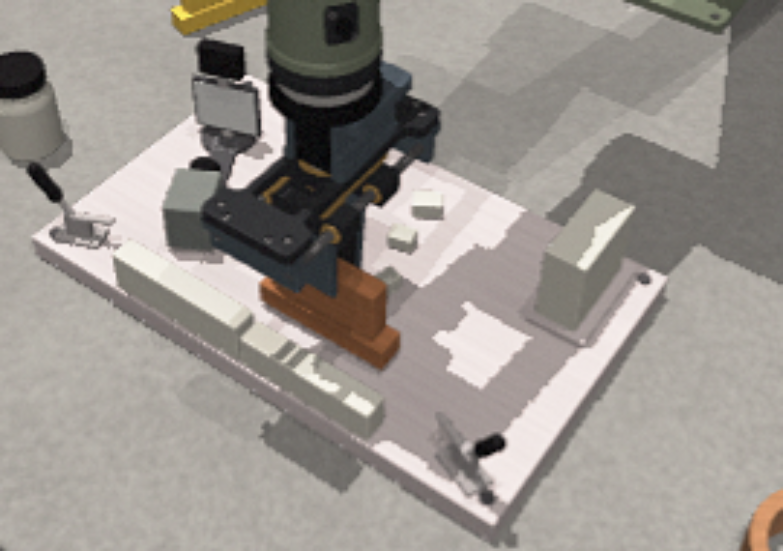

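apply_moves(
  plan=[
    {"delta_pos":[0.003,-0.005,0],"angular":[0,0,0],"grip":1},
    {"delta_pos":[0.003,-0.025,0],"angular":[0,0,0],"grip":1},
    {"delta_pos":[0.003,-0.048,0],"angular":[0,0,0],"grip":1},
    {"delta_pos":[0.003,-0.072,0],"angular":[0,0,0],"grip":1},
    {"delta_pos":[0.003,-0.096,0],"angular":[0,0,0],"grip":1},
    {"delta_pos":[0.003,-0.12,0],"angular":[0,0,0],"grip":1},
    {"delta_pos":[0.003,-0.145,0],"angular":[0,0,0],"grip":1},
    {"delta_pos":[0.003,-0.17,0],"angular":[0,0,0],"grip":1},
    {"delta_pos":[0.003,-0.196,0],"angular":[0,0,0],"grip":1},
    {"delta_pos":[0.003,-0.222,0],"angular":[0,0,0],"grip":1},
    {"delta_pos":[0.003,-0.248,0],"angular":[0,0,0],"grip":1},
    {"delta_pos":[0.003,-0.262,0],"angular":[0,0,0],"grip":1},
  ],
)

```text
time: 8.65
ee_pos: [435.7, 13.1, 67.4]
tcp_rot: [90.9, 88.9, -0.0]
wrist_force: [-0.7, -0.9, 20.6]
opening: 19.9
```

```bash
python3 - <<'E'
from h import *
rows((430,9,195),-1)
s=Cam("scene")
cv2.imwrite("pics/a6.png",cv2.resize(s.img[130:320,170:440],None,fx=2.9,fy=2.9))
E
```

```text
delta m [-0.1276 -0.0032  0.0041] rotvec [(0, array([ 0.1, -0. , -1.1])), (180, array([-179.9,    1.7,   -0. ]))] yaw now -0.95 q [  0.2  12.6 118.1  -0.   48.2   1.2] p [435.7  13.1  67.4] t 8.65 open 19.89107323041481
```

View pics/a6.png

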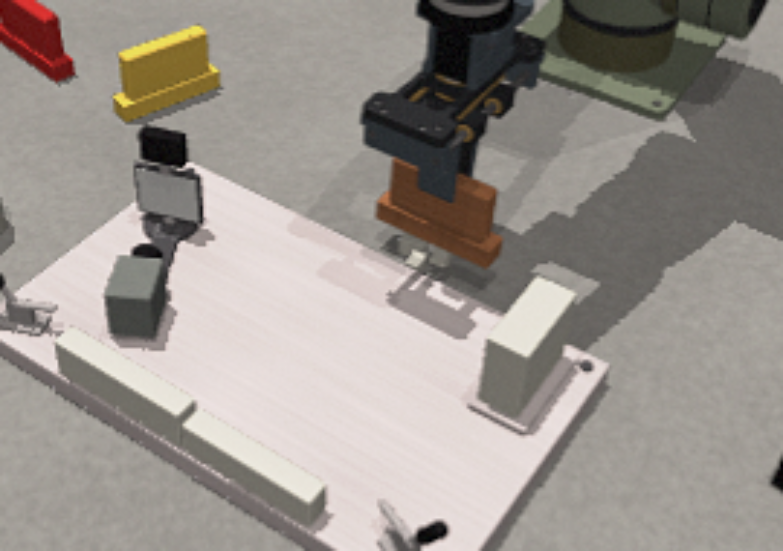

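A trimming shows at the plate edge under the scraper (crop 415,260), and the wrist force reads 20 N upward. I'll lift straight up and look.

apply_moves(
  plan=[
    {"delta_pos":[-0.01,0,0],"angular":[0,0,0],"grip":1},
    {"delta_pos":[-0.04,0,0],"angular":[0,0,0],"grip":1},
    {"delta_pos":[-0.08,0,0],"angular":[0,0,0],"grip":1},
    {"delta_pos":[-0.1,0,0],"angular":[0,0,0],"grip":1},
    {"delta_pos":[-0.1,0,0],"angular":[0,0,0],"grip":1},
  ],
)

```text
time: 9.32
ee_pos: [429.6, 13.0, 163.2]
tcp_rot: [89.6, 89.8, -1.4]
wrist_force: [0.5, 0.4, -3.0]
opening: 19.7
```

```bash
python3 - <<'E'
from h import *
rows((430,9,195),-1)
print(bot.observe()["wrist_force"])
s=Cam("scene");t=Cam("top")
cv2.imwrite("pics/a7.png",cv2.resize(s.img[100:290,200:470],None,fx=2.9,fy=2.9))
cv2.imwrite("pics/a7b.png",cv2.resize(s.img[190:250,270:350],None,fx=9,fy=9,interpolation=cv2.INTER_CUBIC))
cv2.imwrite("pics/t7.png",cv2.resize(t.img[130:300,190:430],None,fx=3,fy=3))
E
```

```text
delta m [-0.0318  0.0006  0.004 ] rotvec [(0, array([ 0.1,  0. , -0.2])), (180, array([-179.9,    0.4,    0. ]))] yaw now -0.95 q [  0.2   6.3 109.8  -0.   63.7   1.2] p [429.6  13.  163.2] t 9.325 open 19.722604335152823
[ 0.47161975  0.3902062  -2.99449202]
```

View pics/a7.png

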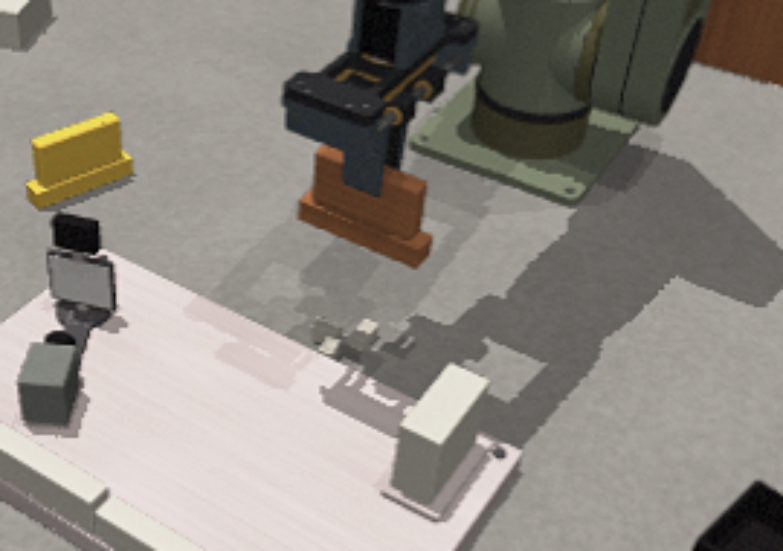

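View pics/a7b.png

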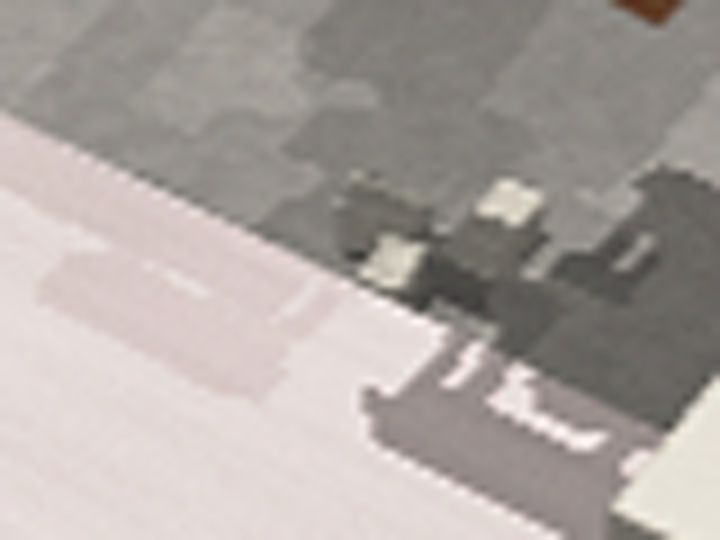

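View pics/t7.png

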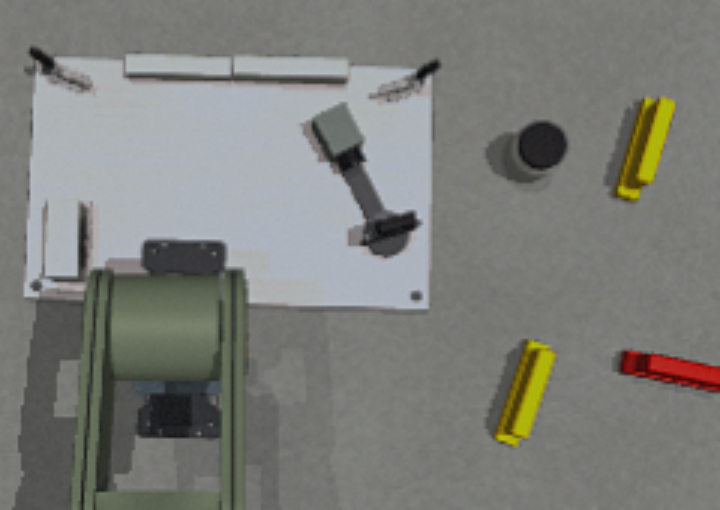

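```bash
python3 - <<'E'
from h import *
rows((509,-409,195),20.5)
E
```

```text
delta m [-0.0339  0.0881  0.4206] rotvec [(0, array([-21.4,  -0. ,   0.1])), (180, array([1.586e+02, 1.000e-01, 0.000e+00]))] yaw now -0.95 q [  0.2   6.4 110.   -0.   63.7   1.2] p [427.8  13.  161.1] t 9.425 open 19.9261775544325
```

apply_moves(
  plan=[
    {"delta_pos":[-0.032,0.003,0.01],"angular":[0,0,0],"grip":1},
    {"delta_pos":[-0.034,0.008,0.04],"angular":[-2,0,0],"grip":1},
    {"delta_pos":[-0.034,0.017,0.08],"angular":[-4,0,0],"grip":1},
    {"delta_pos":[-0.034,0.025,0.12],"angular":[-6,0,0],"grip":1},
    {"delta_pos":[-0.034,0.034,0.162],"angular":[-8,0,0],"grip":1},
    {"delta_pos":[-0.034,0.043,0.204],"angular":[-10,0,0],"grip":1},
    {"delta_pos":[-0.034,0.052,0.246],"angular":[-12,0,0],"grip":1},
    {"delta_pos":[-0.034,0.06,0.288],"angular":[-14,0,0],"grip":1},
    {"delta_pos":[-0.034,0.069,0.33],"angular":[-16,0,0],"grip":1},
    {"delta_pos":[-0.034,0.078,0.372],"angular":[-18,0,0],"grip":1},
    {"delta_pos":[-0.034,0.085,0.405],"angular":[-20,0,0],"grip":1},
    {"delta_pos":[-0.034,0.088,0.42],"angular":[-21.4,0,0],"grip":1},
  ],
)

```text
time: 10.92
ee_pos: [508.9, -409.9, 192.9]
tcp_rot: [-145.3, 89.8, 145.2]
wrist_force: [0.1, 0.7, -1.3]
opening: 19.3
```

```bash
python3 - <<'E'
from h import *
rows((509,-409,195),20.5)
s=Cam("scene");t=Cam("top")
cv2.imwrite("pics/a8b.png",cv2.resize(s.img[190:250,270:350],None,fx=9,fy=9,interpolation=cv2.INTER_CUBIC))
cv2.imwrite("pics/t8.png",cv2.resize(t.img[200:270,220:300],None,fx=8,fy=8,interpolation=cv2.INTER_CUBIC))
E
```

```text
delta m [-0.0021  0.0004 -0.0008] rotvec [(0, array([-0.1, -0.2,  0.1])), (180, array([179.9,   0.2,   0.3]))] yaw now 20.42 q [-39.8  25.5  78.   -0.   76.7 -60.3] p [ 508.9 -409.9  192.9] t 10.925 open 19.347048059235842
```

View pics/a8b.png

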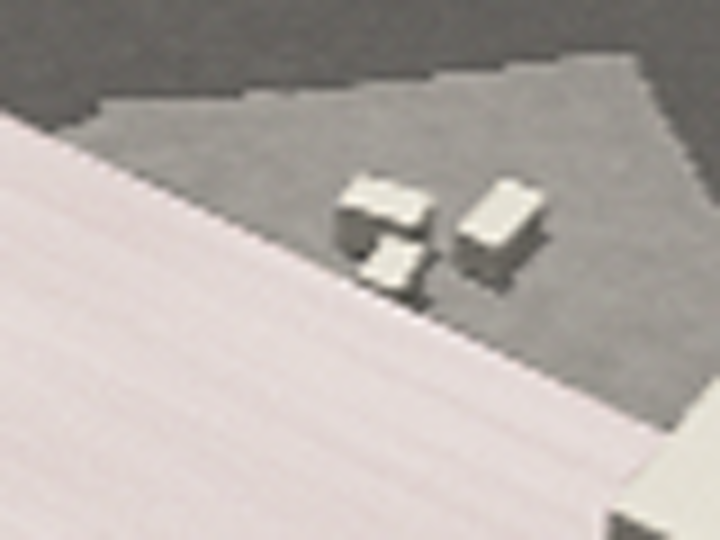

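View pics/t8.png

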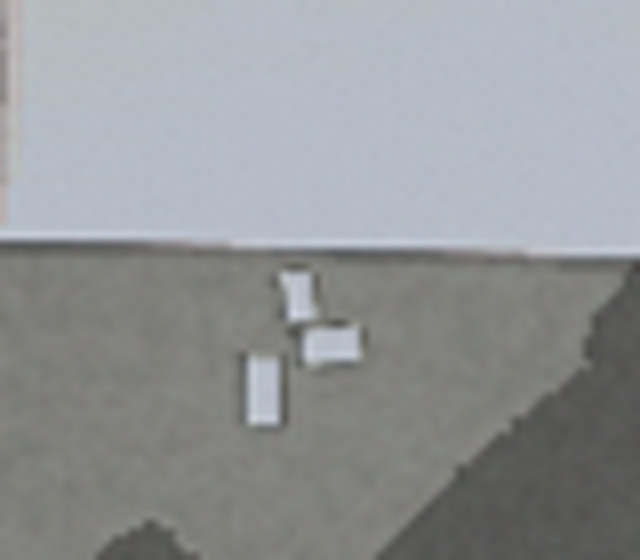

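```bash
python3 - <<'E'
from h import *
s=Cam("scene");t=Cam("top")
F=lambda p,f,o:(np.array(p)+.5)/f-.5+np.array(o)
for a,b in(((395,263),(298,296)),((386,200),(331,345)),((503,212),(263,390))):
    print(tri(s,F(a,9,(270,190)),t,F(b,8,(220,200))))
rows((509,-409,36.3),20.5)
E
```

```text
(array([458.44198489,   3.54924663,  16.53521792]), np.float64(0.43373447331915616))
(array([437.89798388, -11.22613286,  18.82768097]), np.float64(1.7120343712852153))
(array([418.60880742,  18.07717155,  14.99351963]), np.float64(0.5639962103932719))
delta m [ 1.577e-01 -1.000e-04  1.900e-03] rotvec [(0, array([-0.1, -0.2,  0.1])), (180, array([1.799e+02, 1.000e-01, 3.000e-01]))] yaw now 20.41 q [-39.7  25.4  78.1   0.   76.7 -60.1] p [ 508.8 -407.6  194.1] t 11.125 open 19.752830261201556
```

All three are down, with tops at 15–19 mm. I'll set the scraper down in its old place, slowing near contact.

apply_moves(
  plan=[
    {"delta_pos":[0.04,0,0],"angular":[0,0,0],"grip":1},
    {"delta_pos":[0.085,0,0],"angular":[0,0,0],"grip":1},
    {"delta_pos":[0.125,0,0],"angular":[0,0,0],"grip":1},
    {"delta_pos":[0.145,0,0],"angular":[0,0,0],"grip":1},
    {"delta_pos":[0.152,0,0],"angular":[0,0,0],"grip":1},
    {"delta_pos":[0.152,0,0],"angular":[0,0,0],"grip":1},
    {"delta_pos":[0.152,0,0],"angular":[0,0,0],"grip":1},
  ],
)

```text
time: 12.0
ee_pos: [510.2, -408.7, 45.2]
tcp_rot: [29.9, 89.9, -39.6]
wrist_force: [-0.2, 0.4, -2.1]
opening: 20.0
```

```bash
python3 - <<'E'
from h import *
for i in range(3):
  s=Cam("scene"); o=bot.observe(); print(o["ee_pos"].round(1),o["wrist_force"].round(1))
cv2.imwrite("pics/a9.png",cv2.resize(s.img[130:200,150:230],None,fx=8,fy=8,interpolation=cv2.INTER_CUBIC))
E
```

```text
[ 510.2 -408.8   45.2] [-0.2  0.7 -1. ]
[ 510.1 -408.8   45.1] [ 0.4  0.5 -1.9]
[ 509.9 -408.8   44.9] [-0.1  0.9 -2.2]
```

View pics/a9.png

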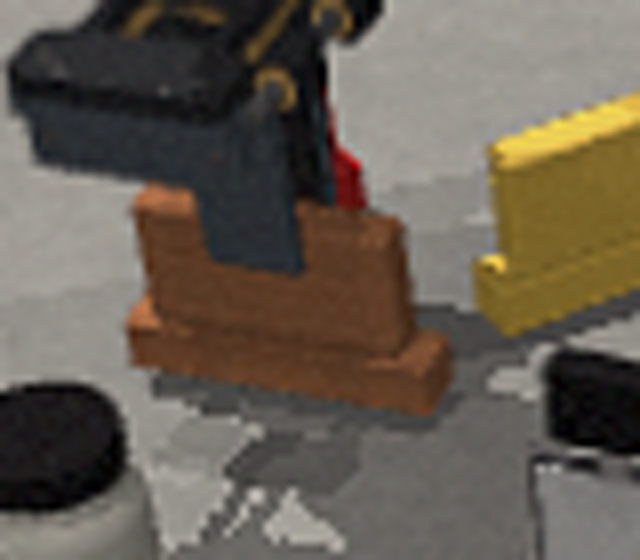

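apply_moves(
  plan=[
    {"delta_pos":[0.003,0,0],"angular":[0,0,0],"grip":1},
    {"delta_pos":[0.005,0,0],"angular":[0,0,0],"grip":1},
    {"delta_pos":[0.007,0,0],"angular":[0,0,0],"grip":1},
    {"delta_pos":[0.007,0,0],"angular":[0,0,0],"grip":1},
    {"delta_pos":[0.007,0,0],"angular":[0,0,0],"grip":1},
  ],
)

```text
time: 12.78
ee_pos: [509.5, -408.5, 36.8]
tcp_rot: [-31.0, 90.0, -100.6]
wrist_force: [-0.7, 0.2, -1.4]
opening: 19.6
```

apply_moves(
  plan=[
    {"delta_pos":[0.001,0,0],"angular":[0,0,0],"grip":1},
    {"delta_pos":[0.002,0,0],"angular":[0,0,0],"grip":1},
    {"delta_pos":[0.002,0,0],"angular":[0,0,0],"grip":1},
  ],
)

```text
time: 13.15
ee_pos: [509.6, -408.4, 35.3]
tcp_rot: [30.9, 90.0, -38.6]
wrist_force: [-0.2, 0.4, 1.4]
opening: 19.5
```

The force changed sign from −1.6 to +1.4 N, so the foot is touching the table. I'll open the gripper and lift.

apply_moves(
  plan=[
    {"delta_pos":[0,0,0],"angular":[0,0,0],"grip":0.6},
    {"delta_pos":[0,0,0],"angular":[0,0,0],"grip":0.3},
    {"delta_pos":[0,0,0],"angular":[0,0,0],"grip":0.2},
    {"delta_pos":[0,0,0],"angular":[0,0,0],"grip":0.2},
    {"delta_pos":[0,0,0],"angular":[0,0,0],"grip":0.2},
    {"delta_pos":[0,0,0],"angular":[0,0,0],"grip":0.2},
    {"delta_pos":[-0.03,0,0],"angular":[0,0,0],"grip":0.2},
    {"delta_pos":[-0.08,0,0],"angular":[0,0,0],"grip":0.2},
    {"delta_pos":[-0.13,0,0],"angular":[0,0,0],"grip":0.2},
    {"delta_pos":[-0.16,0,0],"angular":[0,0,0],"grip":0.2},
    {"delta_pos":[-0.16,0,0],"angular":[0,0,0],"grip":0.2},
  ],
)

```text
time: 14.52
ee_pos: [510.6, -409.4, 197.9]
tcp_rot: [29.4, 89.6, -40.1]
wrist_force: [-0.2, 0.5, -0.3]
opening: 72.8
```

```bash
python3 - <<'E'
from h import *
rows((558,-203,195),16.7)
s=Cam("scene");t=Cam("top")
cv2.imwrite("pics/a10.png",cv2.resize(s.img[120:255,130:310],None,fx=4,fy=4,interpolation=cv2.INTER_CUBIC))
cv2.imwrite("pics/t10.png",cv2.resize(t.img[160:225,285:345],None,fx=9,fy=9,interpolation=cv2.INTER_CUBIC))
E
```

```text
delta m [ 0.0023  0.1165 -0.1769] rotvec [(0, array([ 3.7,  0.3, -0.2])), (180, array([-176.3,    0.3,    0.5]))] yaw now 20.45 q [-39.7  25.2  77.9  -0.   76.6 -60.2] p [ 510.6 -409.4  197.9] t 14.525 open 72.8092733975964
```

View pics/a10.png

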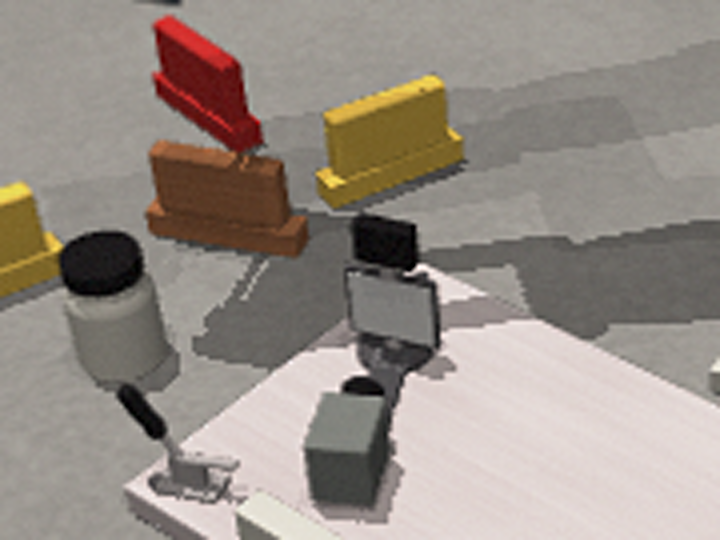

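View pics/t10.png

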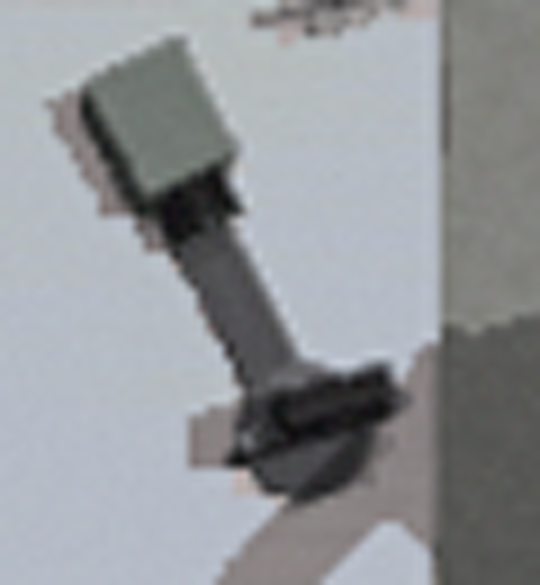

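```bash
python3 - <<'E'
from h import *
np.set_printoptions(precision=1,suppress=True)
s=Cam("scene");t=Cam("top")
F=lambda p,f,o:(np.array(p,float)+.5)/f-.5+np.array(o)
T=lambda p:F(p,9,(285,160)); S=lambda p:F(p,4,(130,120))
ang=lambda a,b:np.degrees(np.arctan2(b[1]-a[1],b[0]-a[0]))
st=t.onz(T([[180,255],[245,385],[240,240],[298,362],[308,434]]),28); print(st, ang(st[1],st[0]),ang(st[3],st[2]))
c=t.onz(T([[90,85],[180,38],[238,150],[150,200]]),77);print(c,c.mean(0),ang(c[3],c[0]),ang(c[2],c[1]))
c2=s.onz(S([[323,393],[386,396],[378,452],[306,449]]),77);print(c2,c2.mean(0),ang(c2[0],c2[3]),ang(c2[1],c2[2]))
g=t.onz(T([[336,395]]),132); print("grip t",g)
# grip silhouette scene corners, front face
g=s.onz(S([[356,215],[417,224]]),132);g2=s.onz(S([[353,259],[413,270]]),100);print(g,g2,ang(g[0],g[1]),ang(g2[0],g2[1]))
m=s.onz(S([[349,269],[439,297]]),80);m2=s.onz(S([[346,317],[437,347]]),24+4);print(m,ang(m[0],m[1]),ang(m2[0],m2[1]))
print("tri grip",tri(s,S([386,243])[None],t,T([336,400])[None]))
E
```

```text
[[ 625.  -158.7   28. ]
 [ 575.2 -183.2   28. ]
 [ 630.9 -181.6   28. ]
 [ 584.1 -203.4   28. ]
 [ 556.6 -207.    28. ]] 26.156393015927307 24.931084516919864
[[ 680.  -121.7   77. ]
 [ 698.  -155.1   77. ]
 [ 656.  -176.3   77. ]
 [ 637.1 -143.7   77. ]] [ 667.8 -149.2   77. ] 27.123915471507864 26.800405601775516
[[ 658.9 -174.9   77. ]
 [ 639.  -141.9   77. ]
 [ 678.7 -114.7   77. ]
 [ 700.8 -150.7   77. ]] [ 669.3 -145.6   77. ] 29.94258183360784 34.46234936451743
grip t [[ 557.8 -204.8  132. ]]
[[ 562.8 -225.2  132. ]
 [ 547.8 -187.6  132. ]] [[ 569.1 -226.   100. ]
 [ 555.5 -187.2  100. ]] 111.8330686163659 109.19481309046527
[[ 560.4 -239.3   80. ]
 [ 548.9 -172.5   80. ]] 99.76034875473233 99.20714811163216
tri grip (array([ 558. , -206.6,  114.9]), np.float64(0.7136411196746744))
```

The scraper stands upright at its old place and the mirror is undisturbed. Pivot ≈ (558,−205.5) and the viewer axis is about 27°. The disc direction is about 92.8°, so the mirror normal should be about 60°.

apply_moves(
  newtons=30,
  plan=[
    {"delta_pos":[0,0.019,-0.029],"angular":[0.6,0,0],"grip":0.2},
    {"delta_pos":[0,0.048,-0.073],"angular":[1.6,0,0],"grip":0.2},
    {"delta_pos":[0,0.077,-0.116],"angular":[2.6,0,0],"grip":0.2},
    {"delta_pos":[0.001,0.102,-0.154],"angular":[3.5,0,0],"grip":0.2},
    {"delta_pos":[0.002,0.1156,-0.1746],"angular":[4,0,0],"grip":0.2},
    {"delta_pos":[0.002,0.1156,-0.1746],"angular":[4,0,0],"grip":0.2},
    {"delta_pos":[0.002,0.1156,-0.1746],"angular":[4,0,0],"grip":0.2},
  ],
)

```text
time: 15.6
ee_pos: [556.3, -205.0, 191.9]
tcp_rot: [-103.1, 89.9, -176.6]
wrist_force: [0.1, -0.5, 0.5]
opening: 72.9
```

```bash
python3 - <<'E'
from h import *
s=Cam("scene")
rows((558,-205.5,99),16.5)
cv2.imwrite("pics/a11.png",cv2.resize(s.img[90:255,150:330],None,fx=4,fy=3.6,interpolation=cv2.INTER_CUBIC))
E
```

```text
delta m [0.0932 0.0016 0.0006] rotvec [(0, array([-0.1, -0. ,  0.1])), (180, array([1.799e+02, 1.000e-01, 0.000e+00]))] yaw now 16.4 q [-21.3  19.9  87.   -0.   73.2 -37.7] p [ 556.4 -205.3  192.2] t 15.65 open 73.16580673995719
```

View pics/a11.png

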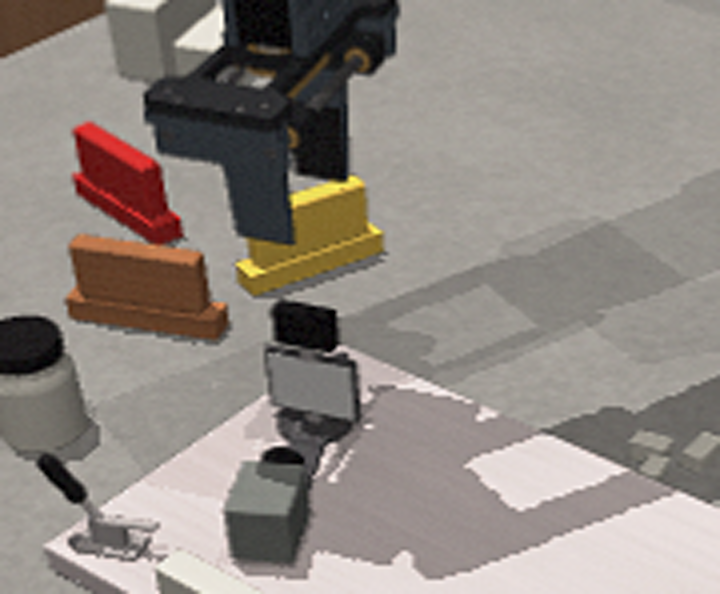

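The gripper is centred above the grip, so I'll descend 93 mm and pinch.

apply_moves(
  newtons=30,
  plan=[
    {"delta_pos":[0.03,0.001,0],"angular":[0,0,0],"grip":0.2},
    {"delta_pos":[0.065,0.001,0],"angular":[0,0,0],"grip":0.2},
    {"delta_pos":[0.086,0.001,0],"angular":[0,0,0],"grip":0.2},
    {"delta_pos":[0.092,0.001,0],"angular":[0,0,0],"grip":0.2},
    {"delta_pos":[0.092,0.001,0],"angular":[0,0,0],"grip":0.4},
    {"delta_pos":[0.092,0.001,0],"angular":[0,0,0],"grip":0.7},
    {"delta_pos":[0.092,0.001,0],"angular":[0,0,0],"grip":1},
    {"delta_pos":[0.092,0.001,0],"angular":[0,0,0],"grip":1},
    {"delta_pos":[0.092,0.001,0],"angular":[0,0,0],"grip":1},
    {"delta_pos":[0.092,0.001,0],"angular":[0,0,0],"grip":1},
    {"delta_pos":[0.092,0.001,0],"angular":[0,0,0],"grip":1},
  ],
)

```text
time: 17.02
ee_pos: [557.9, -204.1, 100.9]
tcp_rot: [59.8, 90.0, -13.7]
wrist_force: [-0.1, 0.3, 0.1]
opening: 13.5
```

```bash
python3 - <<'E'
from h import *
s=Cam("scene")
rows((558,-205.5,99),59.9);print(bot.observe()["wrist_force"],bot.observe()["torque"])
cv2.imwrite("pics/a12.png",cv2.resize(s.img[90:255,150:330],None,fx=4,fy=3.6,interpolation=cv2.INTER_CUBIC))
E
```

```text
delta m [ 0.0019 -0.0004  0.0014] rotvec [(0, array([-43.4,   0. ,  -0. ])), (180, array([136.6,  -0. ,  -0. ]))] yaw now 16.47 q [-21.2  23.9  94.7   0.   61.5 -37.7] p [ 558.  -204.1  100.9] t 17.075 open 14.067501204800122
[ 0.9348407   1.0461263  -0.11202985] [ 0.07259486 -0.20068126  0.13640407]
```

View pics/a12.png

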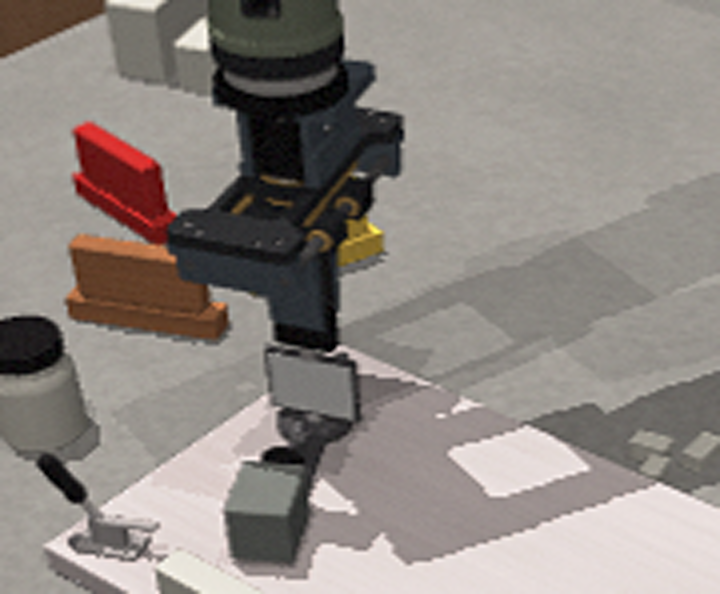

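apply_moves(
  newtons=30,
  plan=[
    {"delta_pos":[0,0,0],"angular":[-3,0,0],"grip":1},
    {"delta_pos":[0,0,0],"angular":[-8,0,0],"grip":1},
    {"delta_pos":[0,0,0],"angular":[-14,0,0],"grip":1},
    {"delta_pos":[0,0,0],"angular":[-20,0,0],"grip":1},
    {"delta_pos":[0,0,0],"angular":[-26,0,0],"grip":1},
    {"delta_pos":[0,0,0],"angular":[-32,0,0],"grip":1},
    {"delta_pos":[0,0,0],"angular":[-38,0,0],"grip":1},
    {"delta_pos":[0,0,0],"angular":[-42,0,0],"grip":1},
    {"delta_pos":[0,0,0],"angular":[-43.5,0,0],"grip":1},
    {"delta_pos":[0,0,0],"angular":[-43.5,0,0],"grip":1},
    {"delta_pos":[0,0,0],"angular":[-43.5,0,0],"grip":1},
    {"delta_pos":[0,0,0],"angular":[-43.5,0,0],"grip":1},
  ],
)

```text
time: 18.58
ee_pos: [557.3, -204.6, 100.9]
tcp_rot: [-107.1, 89.9, -137.2]
wrist_force: [-2.7, -2.9, 2.0]
opening: 13.9
```

```bash
python3 - <<'E'
from h import *
s=Cam("scene");t=Cam("top")
rows((558,-205.5,99),59.9);print(bot.observe()["wrist_force"],bot.observe()["torque"])
cv2.imwrite("pics/a13.png",cv2.resize(s.img[150:255,180:260],None,fx=5.5,fy=5.5,interpolation=cv2.INTER_CUBIC))
cv2.imwrite("pics/a13s.png",s.img)
cv2.imwrite("pics/t13.png",cv2.resize(t.img[130:300,190:430],None,fx=3,fy=3))
E
```

```text
delta m [ 0.0019 -0.0005  0.0011] rotvec [(0, array([ 0. , -0. ,  0.1])), (180, array([-1.8e+02, -1.0e-01, -0.0e+00]))] yaw now 59.95 q [-21.2  23.9  94.7  -0.1  61.5 -81.1] p [ 557.3 -204.5  100.9] t 18.675 open 13.747109257142007
[-3.9894262  -3.27920456  2.15030039] [-0.63038123  0.58906518 -0.09305595]
```

View pics/a13.png

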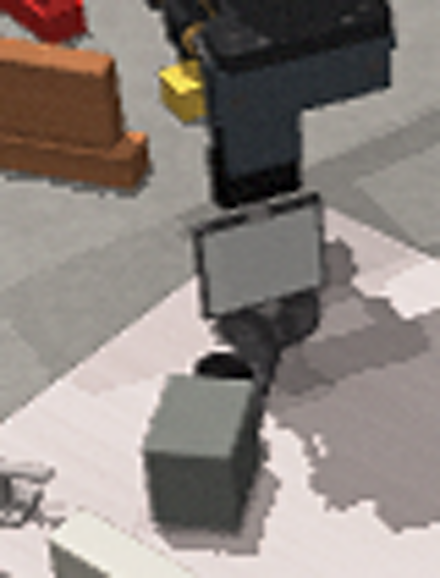

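View pics/a13s.png

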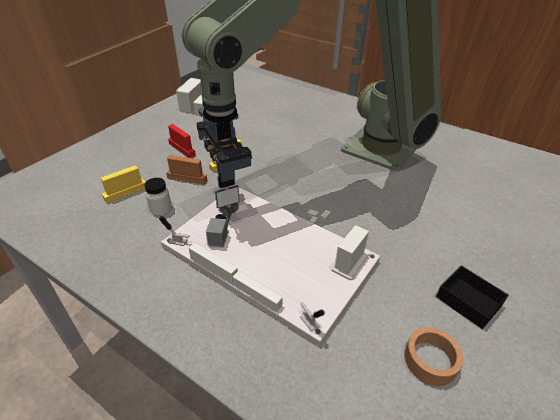

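View pics/t13.png

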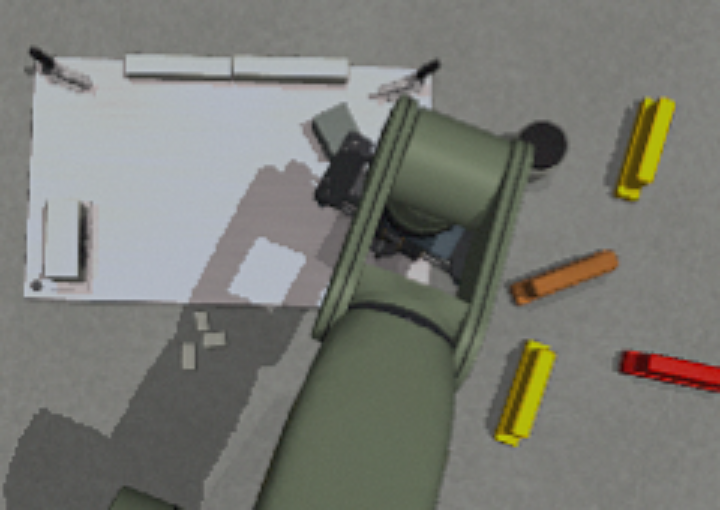

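```bash
python3 - <<'E'
from h import *
s=Cam("scene");F=lambda p,f,o:(np.array(p,float)+.5)/f-.5+np.array(o)
S=lambda p:F(p,5.5,(180,150))
ang=lambda a,b:np.degrees(np.arctan2(b[1]-a[1],b[0]-a[0]))
m=s.onz(S([[193,232],[322,195]]),80);m2=s.onz(S([[207,318],[324,283]]),26);print(m,ang(*m)-90,m2,ang(*m2)-90,m.mean(0))
# prior reflecting grey face corners at rest used (349,269),(439,297): check reflecting face inner corners now
o=bot.observe();print(o['ee_pos'],o['joint_vel'].round(2))
E
```

```text
[[ 579.30940803 -230.38417176   80.        ]
 [ 521.77136962 -198.32536185   80.        ]] 60.87450057487524 [[ 578.73063995 -228.45545722   26.        ]
 [ 525.00367725 -198.22269312   26.        ]] 60.63305456447779 [ 550.54038883 -214.35476681   80.        ]
[ 557.30936391 -204.55463274  100.87826598] [-0.   -0.06 -0.05  0.04 -0.03  0.03]
```

The mirror normal is 59.95° by the tool and about 60.7° by the picture, against a bisector estimate of 59.2–60.9° and a tolerance of about ±2.5°. I'll hold a moment, re-check, then hand in.

apply_moves(
  newtons=30,
  plan=[
    {"delta_pos":[0,0,0],"angular":[0,0,0],"grip":1},
    {"delta_pos":[0,0,0],"angular":[0,0,0],"grip":1},
    {"delta_pos":[0,0,0],"angular":[0,0,0],"grip":1},
    {"delta_pos":[0,0,0],"angular":[0,0,0],"grip":1},
    {"delta_pos":[0,0,0],"angular":[0,0,0],"grip":1},
    {"delta_pos":[0,0,0],"angular":[0,0,0],"grip":1},
  ],
)

```text
time: 19.48
ee_pos: [557.3, -204.5, 100.9]
tcp_rot: [-108.0, 89.9, -138.1]
wrist_force: [-3.9, -3.5, 1.9]
opening: 13.8
```

```bash
python3 - <<'E'
from h import *
from bench import ticket
o=bot.observe();print(o['ee_pos'],o['tcp_rot'],o['opening'],o['wrist_force'],o['time'])
print(ticket.finish_job())
E
```

```text
[ 557.29195178 -204.54999858  100.88499373] [-108.03392327   89.93436778 -138.08730362] 13.77670486732505 [-3.85566946 -3.50099103  1.87446757] 19.475
the job is handed in; nothing more can be done
None
```

I did every step and handed the job in at 19.5 s, with the arm still holding the mirror. The hand-in gave no verdict.

- **Trimmings:** I pushed all three off the plate's −x edge with the wooden scraper. Two-view checks put their tops 15–19 mm above the table, so all three are down. At the edge the scraper rode on a fallen trimming (about 20 N upward at the wrist), so I lifted it straight up. I saw no contact between the gripper and a trimming.
- **Scraper:** It is back at its original spot beside the plate, standing upright and released.
- **Mirror:** It is held at 30 N with the grip reading about 13.8 mm open, and it is steady. Its normal is at about 60.0° by the tool pose and about 60.7° by the picture. The angle needed is 59.2–60.9° (tolerance about ±2.5°), so the line of sight should be on the disc.
- **Not confirmed:**
  - I could not see the disc through the inspection camera, so that rests on the measured angles.
  - My picture measurement of the mirror's angle at rest was about 7° off the tool's, which I put down to poor corner picking.
  - In the last picture the mirror's face came out about 10 mm behind the pivot, and I did not explain that.
  - A side load of about 5 N remains on the grip, which suggests the pivot is a few millimetres from my estimate.
- **Tray, jar and tape:** They looked undisturbed in the final pictures; I did not measure them.

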